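# Show a notched glass reference plate over the swing-out light pad

## Robot

A 6-joint arm with a two-finger parallel gripper is mounted at the origin on the work surface. World frame = base frame: x ahead of the robot, y to its left, z up, the work surface at z = 0. Lengths are in m, angles in rad, forces in N, time in s.
With the tool pointing down it reaches from about 0.4 to 0.925 m from the base axis. Payload 3.4 kg.
Tool frame: the origin (TCP) lies where the fingers leave the gripper's body, on its centre line; the fingertips stand 73 mm ahead of it and the grasp point (between the pads) lies 54 mm ahead of it (robot.grasp_offset is the distance from the TCP to the grasp point, in m); z points along the fingers, y is the line along which they close (so a half turn about z gives the same grasp; the last joint's range is limited). The gripper opens to 85 mm and grips with 20 to 120 N. Pads are 22 mm wide; open, the fingers measure 114 mm over their backs; the gripper's body (76 mm by 85 mm) begins 54 mm behind the grasp point. The pads swing forward as they close: fully open they stand 13 mm farther back than shut.
Start: joints at [1.103, 0.307, 1.506, -0, 1.328, -0.073], TCP at [0.221, 0.531, 0.304] pointing down, gripper open.
Joint ranges: [-3.12, 3.12], [-1.05, 2.28], [0.14, 2.33], [-1.42, 4.57], [0.1, 2.73], [-2.68, 2.68]. Speed limits (rad/s): [2.57, 2.57, 3.14, 3.14, 3.14, 3.14].

## Interface

Orientations are given as a unit quaternion [x, y, z, w].
In Python, from cell import sensors, imaging, order, robot gives the robot as it stands. The module is installed in compiled form; this text tells all that it offers.
- The arm moves only by the shell command python3 -m creep 'ROWS'. ROWS is a JSON object of lists of equal length, an entry for each row: "slide": the shift along the tool's x, y, z in m, a list of three; "angular": the turn, a rotation vector about the tool's x, y, z in degrees, a list of three; "claw": the finger opening in m, from 0 to 0.0854. A call has 1 to 20 rows; each row shifts and turns the commanded pose from where the row before left it, along the tool's axes as they then stand; what a row does not reach is not made up. A row lasts 1/10 s, in which the tool goes at most 50 mm and 8.59 degrees, less where a joint would pass 70% of its speed; a pose out of reach is approached as far as the arm can. A call is refused whole if a number of a shift passes 0.05 or a number of a turn 8.59, either way. A call with a gripper value outside its range is refused whole. The fingers move at their own pace and stop on an object; the grip force is fixed at half the most. Time passes only in rows, so rows that do not move let the fingers close. It gives the time, the measured TCP pose, the force, the opening and the grip force at its end, in the units of the state.
- sensors.state(): the state, without advancing time (a new reading comes with each control period).
- imaging.capture(name): name is "side" or "top" or "wrist"; returns a dict with "pixels" (384x512x3 uint8, red, green, blue), "camera_matrix" (3x3 intrinsics, pixels), "R" (3x3) and "t" (3): a world point X has camera coordinates R X + t; the wrist camera has in their place "T_tool_cam" (4x4, takes a point from camera to tool coordinates, whose origin is the TCP and whose axes are the flange's). Camera axes: x right, y down, z forward; pixel columns grow to the right and rows downward; lengths in m; the calibration is good to about 2 mm. A picture is of the moment at which its call begins: read the wrist's pose just before it. There is no depth.
- order.sign_off(): hands the job in; it is judged then, once.
The state is a dict: "time": time; "qpos": joint angles; "qvel": joint speeds; "joint_torque": joint torques, N m; "position": TCP position; "eef_rot": TCP orientation; "contact_force": force on the tool from outside, world axes, zero at the start; "moment": the same for the moment, N m; "finger_gap": finger opening in m; "gripper_force": force on a finger pad.
Only numpy, scipy, OpenCV 4.12 (cv2) and the standard library are available. Lean on these libraries where they do the work, as an engineer would, in place of code of your own. Each camera call takes 0.05 s, during which the arm holds its last target. There are 200 camera calls.

## Task

Swing the light pad's arm out from its folded side until it is fully home against its end stop. Then find the glass plate with the frosted, corner-notched end, lift it out of its block by its clear glass, and hold it with the middle of its label straight above the light pad, about 8 cm higher than the pad, long side level, tipped back 30 to 45 degrees from upright so that the label faces up at a slant. Finish while still holding it there, still and touching nothing else; leave the plain plate, tape roll, parts tray and circuit board where they are.

Things in the scene. Friction and masses are not known exactly. Their poses are not given: they have to be found in the camera images.
- plate: Wanted glass plate, 90 x 8 x 50 mm (x, y, z), 90 g, upright in a block, facing any way. Origin: middle of its lower long edge. White frosted end: x +19 to +45 mm; the rest is clear. 10 x 10 mm notch in the frosted end's upper (+z) corner. +y: normal of the face with the paper label (red bars). Seen from above with the frosted end pointing away from you, the label is on the left face.
- plate_label (a point): Middle of the label on the frosted end of the plate: at x +32, y +4, z +22 mm in the plate's frame. The label is 20 mm long and 28 mm high.
- plate_clear (a point): A point in the clear glass good for gripping across the 8 mm thickness: x -18, y 0, z +32 mm in the plate's frame (18 mm below the upper edge).
- plate_block: Fixed black block, 110 x 46 x 22 mm, on the right half of the mat, holding the wanted plate. Origin: centre of its underside. Slot along its x: 94 mm long, 9.6 mm wide, its floor 7 mm above the mat, so the plate stands 35 mm out of it, top edge 57 mm above the mat. Lift the plate straight up to free it.
- blank_block: A second identical black block (110 x 46 x 22 mm) in which the plain plate stands.
- blank: Bystander: a plain clear glass plate, 90 x 8 x 50 mm, no frosted end, no notch, no label. Origin: middle of its lower edge. Leave it alone.
- lamp: Fixed foot of the swing-out light pad: grey disc 96 mm across, 12 mm high, with a steel post. Origin: centre of its underside, on the upright hinge axis. Its -x is where the arm points when folded (joint 0), its -y where the arm points when fully out.
- swing (a joint): Angle of the light pad's arm about the upright hinge axis, rad. 0 folded, grows counter-clockwise seen from above, end stop at 1.57 (fully home). It starts between 0 and 0.4. The hinge has friction (about 0.12 N m, 1 N at the peg) and stays where it is left.
- lamp_hinge (a point): Top of the hinge hub, on the hinge axis, 70 mm above the mat. The hub is 34 mm across.
- pad (a point): Centre of the upper face of the glowing round white light pad (72 mm across), 85 mm from the hinge axis along the arm, 60 mm above the mat; moves with the arm. The arm is a bar 48 to 60 mm above the mat.
- peg (a point): The arm's upright orange peg, 14 mm thick, at the outer end of the arm, 140 mm from the hinge axis; it stands from 58 to 100 mm above the mat and this point is on its axis, 85 mm above the mat. Pinch or push it to swing the arm; it can turn between the fingers.
- tape: Bystander: grey tape roll, 104 mm across, 48 mm high. Origin: centre of its underside.
- tray: Bystander: turquoise parts tray with small green boxes, 150 x 250 mm, 18 mm high. Origin: centre of its underside.
- board: Bystander: yellow circuit board on an orange rest, 100 x 130 mm, 18 mm high. Origin: centre of its underside.
Mind the look-alikes: they are no part of the job. Of the things that look like the lamp, the larger one is meant. Leave any purple look-alike of the plate alone.

How it is judged:
By the outcome, as a careful person would: the job done as asked, in the order asked, and still so for the second after the job is handed in, while the arm keeps its last pose, push and grip.
It also fails if it takes over 51 s, if anything falls off the work surface, if the arm or the gripper's body presses on something with over 40 N, if the wrist force passes 120 N, or if a joint passes its speed limit or range.

## Working session

There is one attempt and no reset: what is moved stays moved. The work goes in short steps, Python scripts to look and compute and a shell command to move; the robot and the scene stay as the last step left them, time stands still between calls to the robot, and variables do not carry over. Pictures are saved under pics/ and viewed, at most 10 in all, crops included, and the job is handed in when it is done.

```bash
mkdir -p pics
cat > h.py <<'E'
import numpy as np, cv2, json
from cell import sensors, imaging, order, robot
from scipy.spatial.transform import Rotation as R
def cap(n,f):
    s=sensors.state(); c=imaging.capture(n); 
    if n=='wrist':
        T=np.eye(4);T[:3,:3]=R.from_quat(s['eef_rot']).as_matrix();T[:3,3]=s['position']
        W=T@np.array(c['T_tool_cam']);Ri=W[:3,:3].T;t=-Ri@W[:3,3]
    else: Ri=np.array(c['R']);t=np.array(c['t'])
    np.savez('pics/'+f+'.npz',K=c['camera_matrix'],R=Ri,t=t)
    cv2.imwrite('pics/'+f+'_raw.png',c['pixels'][:,:,::-1])
    return c
def ray(f,u,v,z):
    d=np.load('pics/'+f+'.npz');K,Ri,t=d['K'],d['R'],d['t']
    o=-Ri.T@t;r=Ri.T@np.linalg.solve(K,[u,v,1.]);return o+r*(z-o[2])/r[2]
def proj(f,X):
    d=np.load('pics/'+f+'.npz');p=d['K']@(d['R']@np.array(X)+d['t']);return p[:2]/p[2]
def crop(f,x0,y0,x1,y1,k,out):
    i=cv2.imread('pics/'+f+'_raw.png')[y0:y1,x0:x1];cv2.imwrite('pics/'+out+'.png',cv2.resize(i,None,fx=k,fy=k,interpolation=cv2.INTER_CUBIC))
E
python3 - <<'E'
from h import *
cap('top','top0');cap('side','side0')
a=cv2.imread('pics/top0_raw.png');b=cv2.imread('pics/side0_raw.png')
cv2.imwrite('pics/t0.png',cv2.resize(a,(800,600)));cv2.imwrite('pics/s0.png',cv2.resize(b,(800,600)))
d=np.load('pics/top0.npz');print(d['K'],d['R'],d['t'])
s=sensors.state();print(s)
E
```

```text
[[387.33967955   0.         255.24034297]
 [  0.         387.33967955 200.03166279]
 [  0.           0.           1.        ]] [[ 2.08478698e-02 -9.99782556e-01  4.55878308e-04]
 [-9.91427842e-01 -2.07324750e-02 -1.28999998e-01]
 [ 1.28981399e-01  2.23740471e-03 -9.91644489e-01]] [0.0434353  0.56368216 1.011157  ]
{'time': 0.1, 'qpos': array([ 1.10350212e+00,  3.07519506e-01,  1.50750362e+00,  3.26449511e-05,
        1.32841031e+00, -7.34994881e-02]), 'qvel': array([-0.00014128, -0.00393584, -0.00294073, -0.0010023 ,  0.00096799,
        0.00144893]), 'joint_torque': array([ 1.25008337e-03, -4.58527064e+01, -2.52608317e+01, -3.46852430e-04,
        5.50265177e-03,  4.32416573e-05]), 'position': array([0.22042509, 0.53056074, 0.30307558]), 'eef_rot': array([ 1.95631357e-01,  9.80677075e-01, -8.82718551e-04, -2.61115755e-04]), 'contact_force': array([-0.43510784,  0.07506643,  0.35152342]), 'moment': array([-0.03868766,  0.00196505, -0.0866494 ]), 'gripper_force': 0.0, 'finger_gap': 0.08526137453457791}
```

View pics/t0.png

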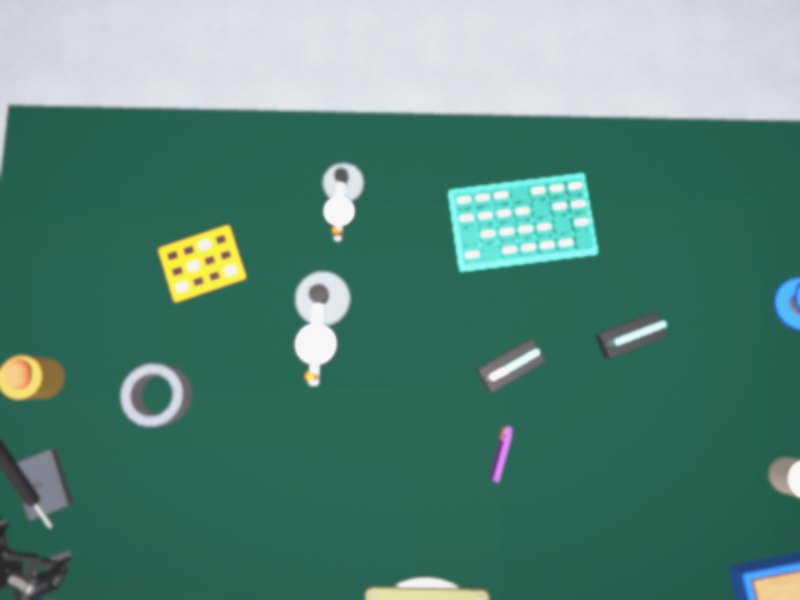

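View pics/s0.png

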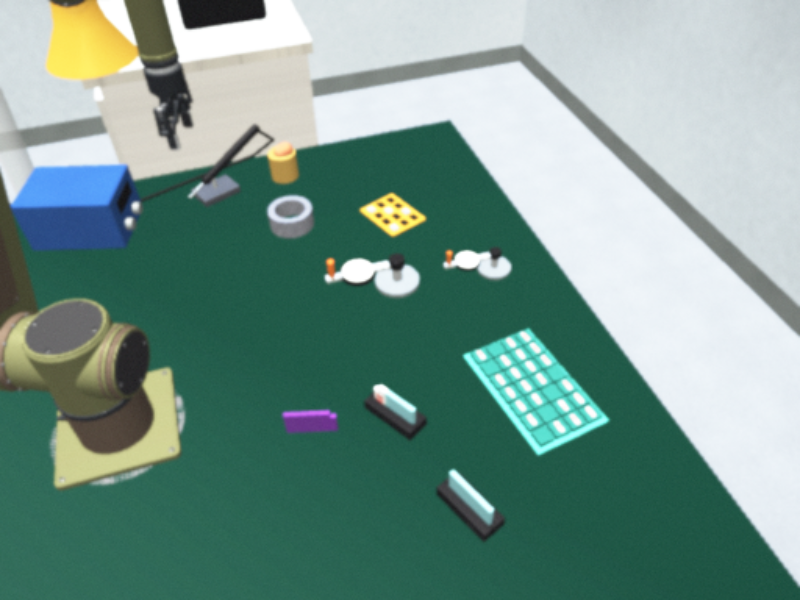

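The top view shows the large lamp's hub at (318,293), its pad at (316,344) and its peg at (312,378), with the small look-alike behind it. The block at (512,365) holds the plate with the white end and label at lower left. The plain plate is at (633,335). I'll enlarge both areas.

Run:
```python
from h import *
a=cv2.imread('pics/top0_raw.png');b=cv2.imread('pics/side0_raw.png')
f=lambda i,x,y:cv2.resize(i[y:y+75,x:x+100],(400,300),interpolation=cv2.INTER_CUBIC)
cv2.imwrite('pics/c0.png',np.vstack([np.hstack([f(a,155,170),f(a,280,200)]),np.hstack([f(b,195,145),f(b,210,225)])]))
for n,u,v,z in[('hub',318,293,.07),('pad',316,344,.06),('pegtop',312,377,.1),('w end',492,378,.057),('far end',537,352,.057),('tape',154,395,.048)]:print(n,ray('top0',u/1.5625,v/1.5625,z))
```

```text
hub [0.5886088 0.1917228 0.07     ]
pad [0.50340267 0.1931601  0.06      ]
pegtop [0.44732671 0.19200316 0.1       ]
w end [ 0.45281883 -0.10306538  0.057     ]
far end [ 0.49791608 -0.17873675  0.057     ]
tape [0.41274879 0.46388017 0.048     ]
```

View pics/c0.png

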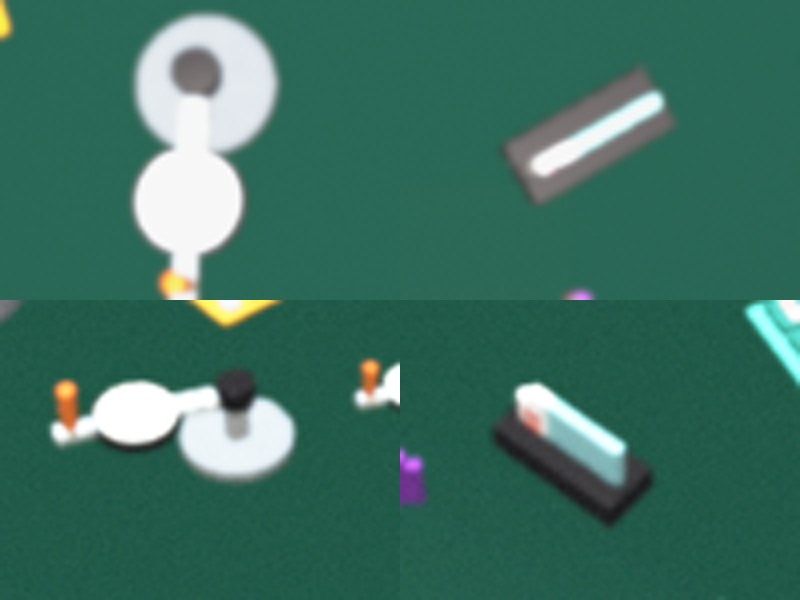

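```bash
cat >> h.py <<'E'
def to(X,s=None):  # shift from TCP to world point, in tool axes
    s=s or sensors.state();return R.from_quat(s['eef_rot']).inv().apply(np.array(X)-s['position'])
def yaw(): 
    m=R.from_quat(sensors.state()['eef_rot']).as_matrix();return np.degrees(np.arctan2(m[1,1],m[0,1])),m[:,2]
E
python3 - <<'E'
from h import *
P={n:ray('top0',u,v,z) for n,u,v,z in[('hub',204.25,188.25,.07),('pad',202,220,.06),('peg',198,240.25,.1),('w',315.25,241.25,.047),('far',344.25,225,.057),('blk',327.5,234,.022)]}
for n in P:print(n,P[n].round(4))
# side image check: predicted pixels for crop comparison
for n,o in[('hub',(195,145)),('pad',(195,145)),('peg',(195,145)),('w',(210,225)),('far',(210,225))]:print(n,((proj('side0',P[n])-o)*4).round(0))
p=P['peg'];print(to([p[0],p[1],.303]))
E
```

```text
hub [0.5867 0.1897 0.07  ]
pad [0.5038 0.1938 0.06  ]
peg [0.4498 0.1963 0.1   ]
w [ 0.4548 -0.1056  0.047 ]
far [ 0.4987 -0.1802  0.057 ]
blk [ 0.4758 -0.1426  0.022 ]
hub [230.  83.]
pad [133. 111.]
peg [63. 87.]
w [121.  93.]
far [215. 150.]
[-0.34007377 -0.22065035  0.00042343]
```

```bash
python3 -m creep '{"slide":[[-0.034,-0.022,0],[-0.034,-0.022,0],[-0.034,-0.022,0],[-0.034,-0.022,0],[-0.034,-0.022,0],[-0.034,-0.022,0],[-0.034,-0.022,0],[-0.034,-0.022,0],[-0.034,-0.022,0],[-0.034,-0.022,0]],"angular":[[0,0,0],[0,0,0],[0,0,0],[0,0,0],[0,0,0],[0,0,0],[0,0,0],[0,0,0],[0,0,0],[0,0,0]],"claw":[0.085,0.085,0.085,0.085,0.085,0.085,0.085,0.085,0.085,0.085]}'
python3 -m creep '{"slide":[[0,0,0],[0,0,0],[0,0,0],[0,0,0],[0,0,0],[0,0,0],[0,0,0],[0,0,0],[0,0,0],[0,0,0],[0,0,0],[0,0,0],[0,0,0],[0,0,0],[0,0,0]],"angular":[[0,0,8.5],[0,0,8.5],[0,0,8.5],[0,0,8.5],[0,0,8.5],[0,0,8.5],[0,0,8.5],[0,0,8.5],[0,0,8.5],[0,0,8.5],[0,0,8.5],[0,0,8.5],[0,0,8.5],[0,0,2],[0,0,0]],"claw":[0.085,0.085,0.085,0.085,0.085,0.085,0.085,0.085,0.085,0.085,0.085,0.085,0.085,0.085,0.085]}'
python3 - <<'E'
from h import *
print(yaw(),sensors.state()['qpos'])
cap('wrist','w1');crop('w1',0,0,512,384,1.5,'w1')
for z in (.1,.085):print(proj('w1',[.4498,.1963,z])*1.5)
print(to([.4498,.1963,.303]))
E
```

```text
time: 1.1
position: [0.4506, 0.1958, 0.3036]
eef_rot: [0.196, 0.981, -0.0, -0.0]
contact_force: [0.5, 0.9, -0.1]
finger_gap: 0.0848
gripper_force: 0.0
time: 2.6
position: [0.4499, 0.1973, 0.3035]
eef_rot: [0.924, 0.382, -0.0, -0.0]
contact_force: [0.1, 0.1, -0.0]
finger_gap: 0.085
gripper_force: 0.0
(np.float64(-45.060614603547386), array([-9.15646544e-04, -3.23867284e-04, -9.99999528e-01])) [ 3.27187109e-01  1.90521412e-01  1.67330316e+00 -1.29640689e-05
  1.27873924e+00  1.11364675e+00]
[382.06960366 275.00539031]
[382.06667857 269.89599008]
[-0.00080143  0.00058538  0.00055979]
```

View pics/w1.png

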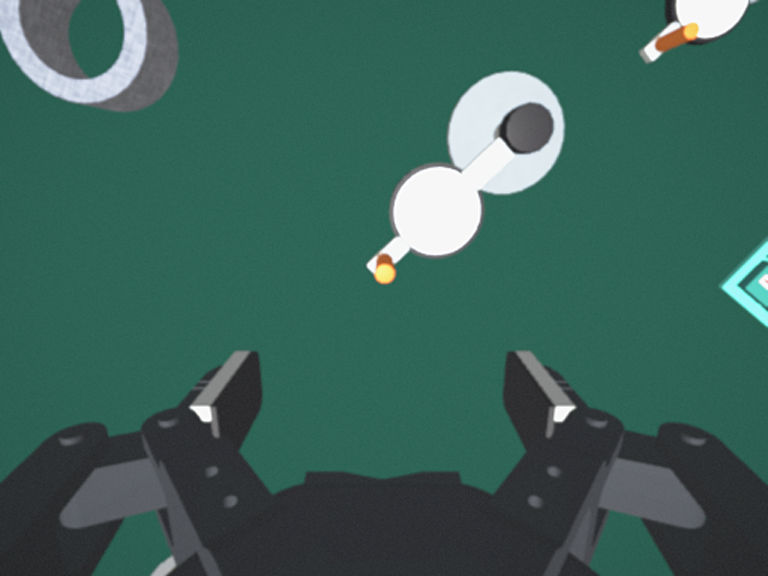

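The wrist view shows the peg top at (385,272) against a predicted (382,275), the pad at (437,210) and the hub at (528,128). The estimate is good to about 1–2 mm, so I'll descend and pinch.

```bash
python3 - <<'E'
from h import *
for u,v,z in[(385,272,.1),(437,210,.06),(528,128,.07)]:print(ray('w1',u/1.5,v/1.5,z).round(4))
E
python3 -m creep '{"slide":[[0,0,0.03],[0,0,0.03],[0,0,0.03],[0,0,0.03],[0,0,0.02],[0,0,0.02],[0,0,0.012],[0,0,0],[0,0,0],[0,0,0],[0,0,0],[0,0,0],[0,0,0],[0,0,0],[0,0,0]],"angular":[[0,0,0],[0,0,0],[0,0,0],[0,0,0],[0,0,0],[0,0,0],[0,0,0],[0,0,0],[0,0,0],[0,0,0],[0,0,0],[0,0,0],[0,0,0],[0,0,0],[0,0,0]],"claw":[0.085,0.085,0.085,0.085,0.085,0.085,0.085,0.085,0,0,0,0,0,0,0]}'
```

```text
[0.4527 0.1964 0.1   ]
[0.508  0.1955 0.06  ]
[0.5911 0.1936 0.07  ]
time: 4.15
position: [0.4509, 0.1975, 0.1326]
eef_rot: [0.924, 0.382, 0.001, 0.0]
contact_force: [0.5, -0.6, 6.1]
finger_gap: 0.0126
gripper_force: 58.4
```

The fingertips came within a hair of the arm bar, so I'll re-grip 8 mm higher and then swing the first 60° along the arc.

```bash
python3 -m creep '{"slide":[[0,0,0],[0,0,0],[0,0,-0.008],[0,0,0],[0,0,0],[0,0,0],[0,0,0]],"angular":[[0,0,0],[0,0,0],[0,0,0],[0,0,0],[0,0,0],[0,0,0],[0,0,0]],"claw":[0.03,0.03,0.03,0,0,0,0]}'
python3 -m creep '{"slide":[[-0.0086,0.0087,0],[-0.0078,0.0094,0],[-0.0069,0.0101,0],[-0.006,0.0106,0],[-0.0051,0.0111,0],[-0.0041,0.0115,0],[-0.0031,0.0118,0],[-0.002,0.012,0],[-0.001,0.0122,0],[0.0001,0.0122,0],[0.0012,0.0121,0],[0.0022,0.012,0],[0,0,0]],"angular":[[0,0,0],[0,0,0],[0,0,0],[0,0,0],[0,0,0],[0,0,0],[0,0,0],[0,0,0],[0,0,0],[0,0,0],[0,0,0],[0,0,0],[0,0,0]],"claw":[0,0,0,0,0,0,0,0,0,0,0,0,0]}'
```

```text
time: 4.85
position: [0.4507, 0.1975, 0.1407]
eef_rot: [0.924, 0.382, 0.001, 0.0]
contact_force: [1.4, 0.4, 5.1]
finger_gap: 0.0123
gripper_force: 58.4
time: 6.15
position: [0.5146, 0.071, 0.1403]
eef_rot: [0.924, 0.383, -0.002, 0.001]
contact_force: [-4.6, -9.6, 8.2]
finger_gap: 0.0123
gripper_force: 60.1
```

```bash
python3 -m creep '{"slide":[[0.0028,0.0119,0],[0,0,0]],"angular":[[0,0,0],[0,0,0]],"claw":[0,0]}'
python3 -m creep '{"slide":[[0.0038,0.0114,0],[0,0,0]],"angular":[[0,0,0],[0,0,0]],"claw":[0,0]}'
```

```text
time: 6.35
position: [0.5249, 0.0646, 0.1403]
eef_rot: [0.924, 0.383, -0.002, 0.001]
contact_force: [-3.9, -9.6, 8.1]
finger_gap: 0.0123
gripper_force: 60.2
time: 6.55
position: [0.5369, 0.0598, 0.1402]
eef_rot: [0.924, 0.382, -0.001, 0.001]
contact_force: [-0.2, -7.9, 4.7]
finger_gap: 0.0121
gripper_force: 59.9
```

```bash
python3 -m creep '{"slide":[[0.0053,0.011,0],[0,0,0]],"angular":[[0,0,0],[0,0,0]],"claw":[0,0]}'
python3 -m creep '{"slide":[[0.0031,0.0053,0],[0,0,0]],"angular":[[0,0,0],[0,0,0]],"claw":[0,0]}'
python3 -m creep '{"slide":[[0.0033,0.0051,0],[0,0,0]],"angular":[[0,0,0],[0,0,0]],"claw":[0,0]}'
```

```text
time: 6.75
position: [0.5477, 0.0561, 0.1402]
eef_rot: [0.924, 0.383, -0.002, 0.001]
contact_force: [-4.2, -5.2, 7.6]
finger_gap: 0.0122
gripper_force: 60.3
time: 6.95
position: [0.5542, 0.0549, 0.1402]
eef_rot: [0.924, 0.382, -0.001, 0.001]
contact_force: [-0.2, -5.7, 4.2]
finger_gap: 0.0121
gripper_force: 60.0
time: 7.15
position: [0.5598, 0.0537, 0.1402]
eef_rot: [0.924, 0.383, -0.001, 0.001]
contact_force: [-2.4, -5.0, 4.9]
finger_gap: 0.0126
gripper_force: 60.1
```

```bash
python3 -m creep '{"slide":[[0.0034,0.005,0],[0,0,0]],"angular":[[0,0,0],[0,0,0]],"claw":[0,0]}'
python3 -m creep '{"slide":[[0.0037,0.0049,0],[0,0,0]],"angular":[[0,0,0],[0,0,0]],"claw":[0,0]}'
python3 -m creep '{"slide":[[0.0039,0.0047,0],[0,0,0]],"angular":[[0,0,0],[0,0,0]],"claw":[0,0]}'
```

```text
time: 7.35
position: [0.5648, 0.0527, 0.1402]
eef_rot: [0.924, 0.383, -0.002, 0.001]
contact_force: [-4.5, -4.1, 6.4]
finger_gap: 0.0122
gripper_force: 60.3
time: 7.55
position: [0.57, 0.0525, 0.1402]
eef_rot: [0.924, 0.382, -0.002, -0.0]
contact_force: [-6.4, -3.2, 8.9]
finger_gap: 0.0121
gripper_force: 60.7
time: 7.75
position: [0.5707, 0.0524, 0.1401]
eef_rot: [0.924, 0.382, -0.007, -0.003]
contact_force: [-17.8, -1.1, 19.4]
finger_gap: 0.012
gripper_force: 62.3
```

The end stop is felt: x stalls at 0.571 and the force jumps to 18 N. I'll press slightly more, release and lift.

```bash
python3 -m creep '{"slide":[[0.0014,0.0014,0],[0,0,0]],"angular":[[0,0,0],[0,0,0]],"claw":[0,0]}'
python3 -m creep '{"slide":[[0,0,0],[0,0,0],[0,0,0],[0,0,-0.03],[0,0,-0.04],[0,0,-0.05],[0,0,-0.04],[0,0,0]],"angular":[[0,0,0],[0,0,0],[0,0,0],[0,0,0],[0,0,0],[0,0,0],[0,0,0],[0,0,0]],"claw":[0.04,0.04,0.04,0.04,0.085,0.085,0.085,0.085]}'
python3 - <<'E'
from h import *
cap('wrist','w2');crop('w2',0,0,512,384,1.5,'w2');cap('top','top2')
print(to([.475,-.143,.30]),yaw()[0])
E
```

```text
time: 7.95
position: [0.5709, 0.0524, 0.14]
eef_rot: [0.924, 0.382, -0.009, -0.003]
contact_force: [-20.7, -0.9, 22.5]
finger_gap: 0.0122
gripper_force: 62.9
time: 8.75
position: [0.5843, 0.0525, 0.3068]
eef_rot: [0.924, 0.382, 0.007, 0.003]
contact_force: [1.3, 0.7, -0.2]
finger_gap: 0.0848
gripper_force: 0.0
[-0.21323457  0.0633259   0.00077386] -45.06477474183522
```

View pics/w2.png

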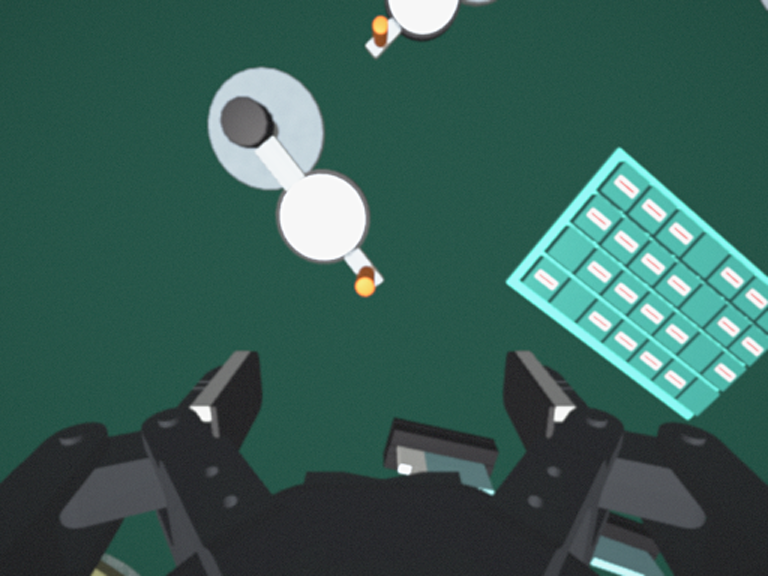

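The arm is swung out: pad at (323,215), peg at (365,286), hub at (247,120). Next I go above the plate.

Run:
```python
from h import *
for u,v,z in[(365,286,.1),(323,215,.06),(247,120,.07)]:print(ray('w2',u/1.5,v/1.5,z).round(4))
print(to([.486,-.1585,.30]))
```

```text
[0.5726 0.054  0.1   ]
[0.5817 0.1098 0.06  ]
[0.5942 0.1921 0.07  ]
[-0.21639548  0.08206776  0.0008132 ]
```

```bash
python3 -m creep '{"slide":[[-0.036,0.0137,0],[-0.036,0.0137,0],[-0.036,0.0137,0],[-0.036,0.0137,0],[-0.036,0.0137,0],[-0.036,0.0137,0],[0,0,0],[0,0,0],[0,0,0],[0,0,0],[0,0,0],[0,0,0],[0,0,0],[0,0,0],[0,0,0],[0,0,0]],"angular":[[0,0,0],[0,0,0],[0,0,0],[0,0,0],[0,0,0],[0,0,0],[0,0,-8.4],[0,0,-8.4],[0,0,-8.4],[0,0,-8.4],[0,0,-8.4],[0,0,-8.4],[0,0,-8.4],[0,0,-8.4],[0,0,-8.4],[0,0,0]],"claw":[0.085,0.085,0.085,0.085,0.085,0.085,0.085,0.085,0.085,0.085,0.085,0.085,0.085,0.085,0.085,0.085]}'
python3 - <<'E'
from h import *
cap('wrist','w3');crop('w3',0,0,512,384,1.5,'w3')
print(yaw(),sensors.state()['qpos'])
d=np.array([-.507,.862,0]);c=np.array([.4768,-.1429,0])
for x,z in[(45,.047),(35,.057),(-45,.057),(-45,.022)]:print(proj('w3',c+d*x/1000+[0,0,z])*1.5)
E
```

```text
time: 10.45
position: [0.4846, -0.158, 0.2978]
eef_rot: [0.496, 0.868, -0.0, -0.002]
contact_force: [0.7, -0.4, -0.4]
finger_gap: 0.0846
gripper_force: 0.0
(np.float64(30.359229257263763), array([-0.00318396,  0.00137329, -0.99999399])) [-3.98125345e-01  2.22388025e-01  1.64471652e+00  3.28935455e-05
  1.27795547e+00 -9.28000536e-01]
[383.40341558 179.86674824]
[383.3675274  193.99558814]
[383.11084284 296.66659292]
[383.14181186 284.96461066]
```

View pics/w3.png

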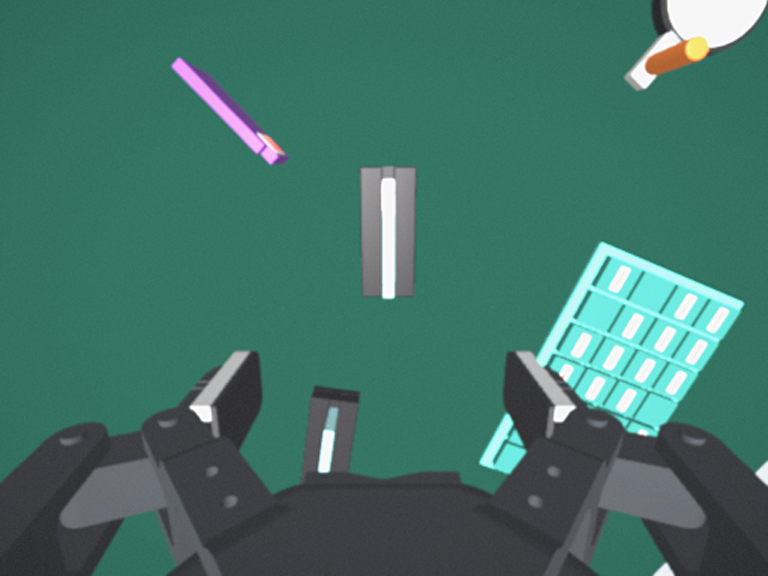

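The wrist view shows the plate's top edge along column 388, rows 178 to 297. It is parallel to the fingers and about 4 px to the right of the prediction.

Run:
```python
from h import *
w=ray('w3',388/1.5,178/1.5,.047);f=ray('w3',388/1.5,297/1.5,.057);print(w,f,np.linalg.norm(w-f))
d=(w-f);d[2]=0;d/=np.linalg.norm(d);g=f+d*.027;print(d,np.degrees(np.arctan2(-d[0],d[1])),g,to([g[0],g[1],.15]))
```

```text
[ 0.45629668 -0.10114738  0.047     ] [ 0.50311261 -0.17994326  0.057     ] 0.0921982784631848
[-0.51078783  0.85970681  0.        ] 30.716320681046486 [ 0.48932134 -0.15673118  0.057     ] [-0.00156216  0.00494079  0.14808241]
```

```bash
python3 -m creep '{"slide":[[-0.0015,0.004,0.03],[0,0,0.03],[0,0,0.03],[0,0,0.03],[0,0,0.015],[0,0,0]],"angular":[[0,0,0],[0,0,0],[0,0,0],[0,0,0],[0,0,0],[0,0,0]],"claw":[0.085,0.085,0.085,0.085,0.085,0.085]}'
python3 - <<'E'
from h import *
cap('wrist','w4');crop('w4',0,0,512,384,1.5,'w4');print(yaw())
E
```

```text
time: 11.1
position: [0.4875, -0.1568, 0.1618]
eef_rot: [0.497, 0.868, -0.0, -0.004]
contact_force: [0.1, 0.4, -0.2]
finger_gap: 0.0849
gripper_force: 0.0
(np.float64(30.402742963474186), array([-0.00388685,  0.0016104 , -0.99999115]))
```

View pics/w4.png

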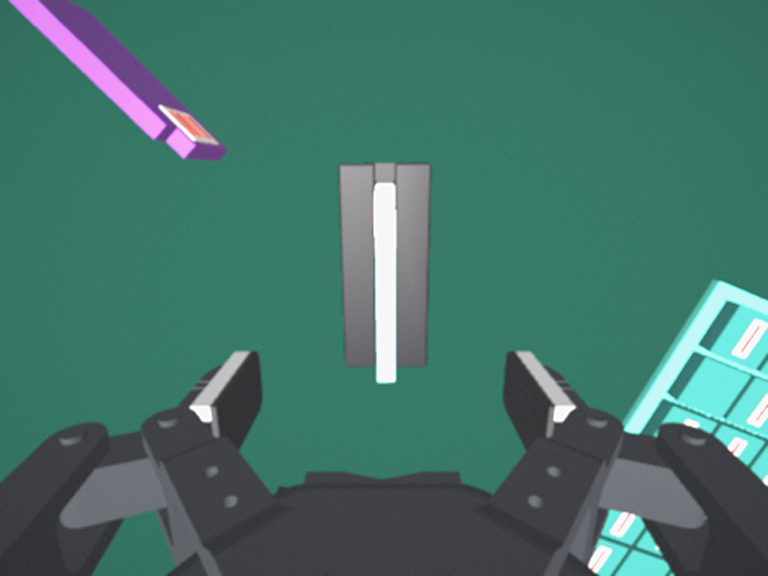

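The plate sits at column 385, centred between the fingers to within 1 mm, with its far end at (386,382).

Run:
```python
from h import *
f=ray('w4',386/1.5,382/1.5,.057);w=ray('w4',385/1.5,183/1.5,.047);print(f,w,np.linalg.norm(f-w),to(f),to(w))
```

```text
[ 0.50379658 -0.18034895  0.057     ] [ 0.45664621 -0.10114389  0.047     ] 0.09271785194608667 [-0.02806163  0.00173247  0.10620492] [0.06407945 0.00117485 0.11651565]
```

```bash
python3 -m creep '{"slide":[[0,0.001,0.02],[0,0,0.02],[0,0,0.012],[0,0,0.01],[0,0,0],[0,0,0],[0,0,0],[0,0,0],[0,0,0],[0,0,0],[0,0,0],[0,0,0]],"angular":[[0,0,0],[0,0,0],[0,0,0],[0,0,0],[0,0,0],[0,0,0],[0,0,0],[0,0,0],[0,0,0],[0,0,0],[0,0,0],[0,0,0]],"claw":[0.085,0.085,0.085,0.085,0.085,0,0,0,0,0,0,0]}'
```

```text
time: 12.35
position: [0.4902, -0.1573, 0.1032]
eef_rot: [0.496, 0.868, -0.0, 0.0]
contact_force: [-1.8, -0.8, 4.5]
finger_gap: 0.007
gripper_force: 58.8
```

```bash
python3 -m creep '{"slide":[[0,0,-0.005],[0,0,-0.008],[0,0,-0.01],[0,0,-0.015],[0,0,-0.03],[0,0,-0.03],[0,0,-0.03],[0,0,0],[0,0,0]],"angular":[[0,0,0],[0,0,0],[0,0,0],[0,0,0],[0,0,0],[0,0,0],[0,0,0],[0,0,0],[0,0,0]],"claw":[0,0,0,0,0,0,0,0,0]}'
python3 - <<'E'
from h import *
cap('wrist','w5');crop('w5',0,0,512,384,1.5,'w5');print(yaw())
E
```

```text
time: 13.25
position: [0.4908, -0.1571, 0.2322]
eef_rot: [0.496, 0.868, 0.0, 0.001]
contact_force: [0.3, -0.5, -1.1]
finger_gap: 0.0071
gripper_force: 58.6
(np.float64(30.535280320273216), array([ 1.75315084e-04,  9.04716021e-05, -9.99999981e-01]))
```

View pics/w5.png

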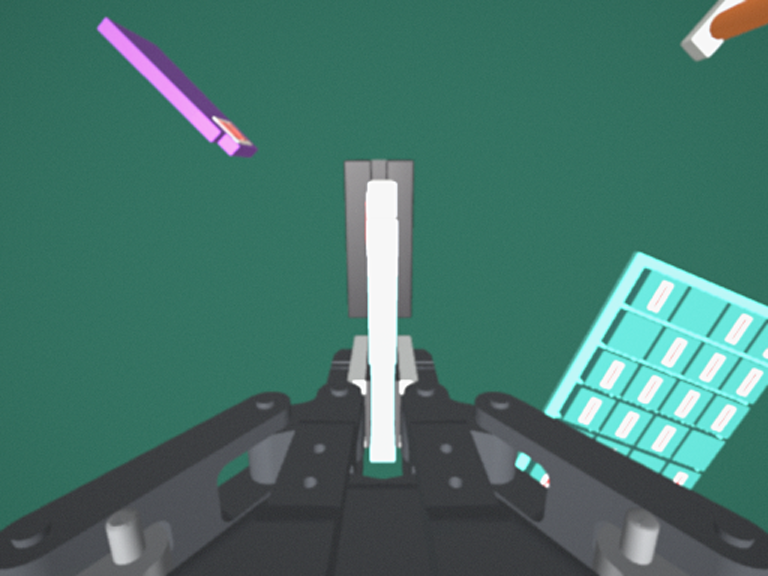

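The plate is held and clear of the block. The frosted end is at (382,181), the notch step at (383,218) and the rear end at (383,460). Now I compute the final pose.

Run:
```python
from h import *
s=sensors.state();zt=s['position'][2]-.0462
for v,dz in[(181,.01),(218,0),(460,0)]:print(to(ray('w5',382.5/1.5,v/1.5,zt-dz)).round(4))
R0=R.from_quat(s['eef_rot']);Rf=R0*R.from_rotvec([37,0,0],degrees=True)
tgt=np.array([.579,.108,.14])
p=tgt-Rf.apply([.050,-.004,.074]);print(p,to(p),to(p+[0,0,.06]))
```

```text
[0.0645 0.0015 0.0562]
[0.0544 0.0015 0.0462]
[-0.0281  0.0015  0.0462]
[0.64550315 0.08917859 0.19670172] [0.13291725 0.2588971  0.03439475] [ 0.13291658  0.25890892 -0.02560525]
```

```bash
python3 -m creep '{"slide":[[0,0,-0.0256],[0.0166,0.0324,0],[0.0166,0.0324,0],[0.0166,0.0324,0],[0.0166,0.0324,0],[0.0166,0.0324,0],[0.0166,0.0324,0],[0.0166,0.0324,0],[0.0166,0.0324,0],[0,0,0]],"angular":[[0,0,0],[0,0,0],[0,0,0],[0,0,0],[0,0,0],[0,0,0],[0,0,0],[0,0,0],[0,0,0],[0,0,0]],"claw":[0,0,0,0,0,0,0,0,0,0]}'
python3 -m creep '{"slide":[[0,0,0],[0,0,0],[0,0,0],[0,0,0],[0,0,0],[0,0,0],[0,0,0],[0,0,0]],"angular":[[5.3,0,0],[5.3,0,0],[5.3,0,0],[5.3,0,0],[5.3,0,0],[5.3,0,0],[5.2,0,0],[0,0,0]],"claw":[0,0,0,0,0,0,0,0]}'
python3 - <<'E'
from h import *
print(to([.6455,.0892,.1967]),R.from_quat(sensors.state()['eef_rot']).as_matrix().round(3))
E
```

```text
time: 14.3
position: [0.6477, 0.093, 0.2542]
eef_rot: [0.494, 0.869, 0.001, -0.001]
contact_force: [-0.6, -0.7, -1.1]
finger_gap: 0.0067
gripper_force: 58.8
time: 15.1
position: [0.6461, 0.0892, 0.2522]
eef_rot: [0.469, 0.823, -0.278, -0.16]
contact_force: [-0.6, 0.4, -1.2]
finger_gap: 0.0065
gripper_force: 58.8
[0.00015717 0.03328423 0.04435684] [[-0.509  0.683 -0.524]
 [ 0.861  0.406 -0.307]
 [ 0.003 -0.607 -0.795]]
```

Tilt is 37° as wanted, so I'll descend straight down.

```bash
python3 -m creep '{"slide":[[0,0.0083,0.011],[0,0.0083,0.011],[0,0.0083,0.011],[0,0.0083,0.0113],[0,0,0],[0,0,0],[0,0,0]],"angular":[[0,0,0],[0,0,0],[0,0,0],[0,0,0],[0,0,0],[0,0,0],[0,0,0]],"claw":[0,0,0,0,0,0,0]}'
python3 - <<'E'
from h import *
cap('side','s6');cap('top','t6')
f=lambda n,x,y,w,h,W,H:cv2.resize(cv2.imread(f'pics/{n}_raw.png')[y:y+h,x:x+w],(W,H),interpolation=cv2.INTER_CUBIC)
cv2.imwrite('pics/c6.png',np.hstack([f('s6',190,90,100,150,400,600),f('t6',165,130,100,150,400,600)]))
s=sensors.state();L=s['position']+R.from_quat(s['eef_rot']).apply([.05,-.004,.074]);print(L,s['contact_force'],np.abs(s['qvel']).max())
for n,o in(('s6',(190,90)),('t6',(165,130))):print(n,(proj(n,L)-o)*4,(proj(n,[.579,.108,.06])-o)*4)
E
```

```text
time: 15.8
position: [0.6463, 0.0889, 0.2018]
eef_rot: [0.47, 0.824, -0.275, -0.157]
contact_force: [0.4, -0.3, -0.7]
finger_gap: 0.0072
gripper_force: 58.8
[0.57999081 0.107815   0.14518397] [-1.51847679 -0.81796924  0.39355261] 0.0013835025375076838
s6 [272.25911219 297.55388394] [272.89208258 378.70887486]
t6 [275.12909806 227.01290421] [281.81222953 249.43821244]
```

View pics/c6.png

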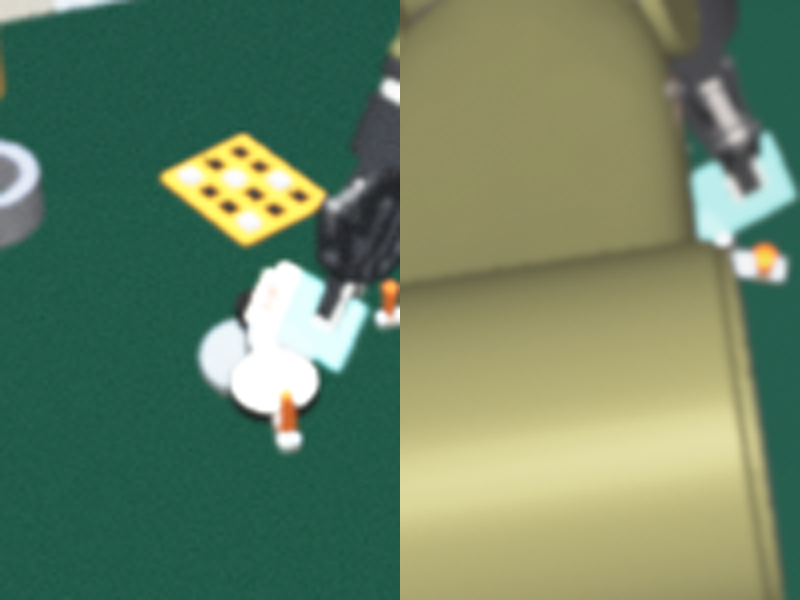

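In the side view the label is at (272,297) and the pad at (275,380), both as predicted and vertically aligned. The plate hangs free. I'll go 5 mm lower, settle and hand in.

```bash
python3 -m creep '{"slide":[[0,0.003,0.004],[0,0,0],[0,0,0],[0,0,0],[0,0,0],[0,0,0]],"angular":[[0,0,0],[0,0,0],[0,0,0],[0,0,0],[0,0,0],[0,0,0]],"claw":[0,0,0,0,0,0]}'
python3 - <<'E'
from h import *
s=sensors.state();m=R.from_quat(s['eef_rot']);L=s['position']+m.apply([.05,-.004,.074]);print(L,np.degrees(np.arccos(-m.as_matrix()[2,2])),m.as_matrix()[2,0],np.abs(s['qvel']).max())
print(order.sign_off())
E
```

```text
time: 16.5
position: [0.6461, 0.0889, 0.1962]
eef_rot: [0.47, 0.823, -0.276, -0.157]
contact_force: [0.4, 0.5, -1.0]
finger_gap: 0.007
gripper_force: 58.8
[0.57955329 0.10770477 0.1395147 ] 36.994421555285435 -5.149507370405537e-05 0.0009597547756794159
the job is handed in; nothing more can be done
None
```

I swung the light pad's arm out to its end stop. The notched plate is held by its clear glass with the label about 8 cm above the pad, long side level, tipped back 37°, and the job is handed in at about 16.5 s.

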